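Close up the shielded test box

ROBOT

A 7-joint arm with a two-finger parallel gripper is mounted at the origin on the work surface. World frame = base frame: x ahead of the robot, y to its left, z up, the work surface at z = 0. Lengths are in m, angles in rad, forces in N, time in s.
With the tool pointing down it reaches from about 0.425 to 0.825 m from the base axis. Payload 3.6 kg.
Tool frame: the origin (TCP) lies at the very end of the fingers, on their centre line; the grasp point (between the pads) lies arm.pinch_z behind it (arm.pinch_z is the distance from the TCP to the grasp point, in m); x points along the fingers, y is the direction in which the jaws open and shut, and the axes are right-handed (so a half turn about x gives the same grasp; the last joint's range is limited). The gripper opens to 85 mm and grips with 20 to 120 N. Pads are 22 mm wide; open, the fingers measure 114 mm over their backs; the gripper's body (76 mm by 85 mm) begins 54 mm behind the grasp point. The pads swing forward as they close: fully open they stand 13 mm farther back than shut.
Start: joints at [-1.238, 0.615, -0.013, 1.423, 0.008, 1.103, -0.04], TCP at [0.228, 0.609, 0.231] pointing down, gripper open.
Joint ranges: [-3.12, 3.12], [-0.3, 2.06], [-1.34, 1.32], [0.26, 2.42], [-1.36, 4.5], [0.01, 1.98], [-2.84, 2.84]. Speed limits (rad/s): [2.79, 2.79, 3.14, 3.14, 3.14, 3.14, 3.14].

INTERFACE

Orientations are given as a unit quaternion [x, y, z, w].
In Python, from workcell import arm gives the robot as it stands. The module is installed in compiled form; this text tells all that it offers.
- The arm moves only by the tool jog_arm, never from a script. Its argument "commands" is one flat list of numbers, 7 for each row, row after row: the shift along the tool's x, y, z in units of 30 mm (1.0 is 30 mm), then the turn, a rotation vector about the tool's x, y, z in rad, then the finger opening in mm, from 0 to 85.4. In form: [x, y, z, wx, wy, wz, claw, x, y, z, wx, wy, wz, claw, ...]. A call has 1 to 10 rows; each row shifts and turns the commanded pose from where the row before left it, along the tool's axes as they then stand; what a row does not reach is not made up. A row lasts 1/12 s, in which the tool goes at most 41.7 mm and 7.16 degrees, less where a joint would pass 70% of its speed; a pose out of reach is approached as far as the arm can. A call is refused whole if a number of a shift passes 1 or a number of a turn 0.125, either way. A call with a gripper value outside its range is refused whole. The fingers move at their own pace and stop on an object; "squeeze" is the grip in N (left out, the last holds). Time passes only in rows, so rows that do not move let the fingers close. It gives the time, the measured TCP pose, the force and the opening at its end, in the units of the state.
- arm.observe(): the state, without advancing time (a new reading comes with each control period).
- arm.read_camera(name): name is "scene" or "top" or "wrist"; returns the picture (420x560x3 uint8, blue, green, red); there is no depth.
- arm.camera_model(name): a dict with "vfov" (degrees; the focal length in pixels is half the picture's height over the tangent of half this angle, whatever the lens; pixels are square), "cx", "cy" (the principal point, pixels), "xyz" and "orientation" of the camera in the world; the wrist camera has in their place "hand_eye" (4x4, takes a point from camera to tool coordinates, whose origin is the TCP and whose axes are the tool frame's). Camera axes: x right, y down, z forward; pixel columns grow to the right and rows downward; lengths in m; the calibration is good to about 2 mm. A picture is of the moment at which its call begins: read the wrist's pose just before it. camera_model takes no time and is no camera call.
- arm.sign_off(): hands the job in, once; it reports no verdict.
The state is a dict: "time_s": time; "joint_pos": joint angles; "qd": joint speeds; "tau": joint torques, N m; "eef_pos": TCP position; "orientation": TCP orientation; "contact_force": force on the tool from outside, world axes, zero at the start; "moment": the same for the moment, N m; "gripper_width": opening from 0.0 (shut) to 1.0 (fully open).
Only numpy, scipy, OpenCV 4.12 (cv2) and the standard library are available. Lean on these libraries where they do the work, as an engineer would, in place of code of your own. Each camera call takes 0.05 s, during which the arm holds its last target.

TASK

Get the test box ready for a run: with closed fingers push the upright clamp flap all the way down over the circuit board, and only then push the lid over until it is fully shut, without slamming it. Grasp and lift nothing, and leave the board and the things standing around the box where they are.

Things in the scene. Friction and masses are not known exactly. Their poses are not given: they have to be found in the camera images.
- test_box: Open grey metal box bolted to the bench, 200 x 200 x 70 mm high, walls 6 mm, with bolted feet 30 mm out at its two x ends. Origin: centre of its underside, on the bench. Its x axis is parallel to both hinges; the lid is hinged along its +y wall, the clamp flap inside its -y wall. Fixed, but its place and yaw differ each run.
- flap (a joint): Clamp flap angle, rad. 0: fully down, level over the board (hard stop; its top then 43 mm above the bench, 27 mm below the box rim). 1.57: vertical; starts 1.42 to 1.6, stop at 1.65. It folds from the -y wall towards the box's +y side. Stiff hinge: it stays where it is left; 1 to 3 N near its free edge moves it. While upright it blocks the lid.
- flap_hinge (a point): Midpoint of the flap's hinge axis, fixed in the box at (0, -85, 40) mm from the box's origin; the axis runs along box x.
- flap_edge (a point): Midpoint of the flap's free edge, on its outer face: the face that looks to the box's -y when upright and up when folded down. Moves with the flap. Flap: plain aluminium plate 70 mm wide (along box x), 6 mm thick (3 mm either side of the hinge axis), free edge 110 mm from the axis.
- lid (a joint): Lid angle, rad. 0: fully shut, flat on the box rim (hard stop, its top then 76 mm above the bench). 1.57: vertical; starts 1.5 to 1.85, so upright or leaning away from the box; stop at 1.95. It swings shut from the +y wall towards -y. Stiff hinge: the lid stays where it is left and does not fall; 1 to 6 N near its free edge moves it.
- lid_hinge (a point): Midpoint of the lid's hinge axis, fixed in the box at (0, 104, 73) mm from the box's origin; the axis runs along box x.
- lid_edge (a point): Midpoint of the lid's free edge, on its outer face: the face that looks to the box's +y when vertical and up when shut. Moves with the lid. Lid: plain grey plate 214 mm wide (along box x), 6 mm thick (3 mm either side of the hinge axis), free edge 212 mm from the axis; 14 mm skirts on its two sides below the inner face.
- board: Loose green circuit board 100 x 70 mm, 11 mm high with its components, lying in the box under where the flap folds (the folded flap stays clear of it). Origin: centre of its underside. Leave it.
- multimeter: Loose yellow and black multimeter, 170 x 85 x 41 mm, lying on the bench on the lid's hinge side. Origin: centre of its underside. Leave it.
- spool: Loose solder spool, 56 mm diameter, 42 mm high, standing on the flap's side of the box. Origin: centre of its underside. Leave it.
- jar: Loose small jar, 48 mm diameter, 60 mm high, standing on the flap's side of the box. Origin: centre of its underside. Leave it.
- solvent: Loose solvent bottle, 52 mm diameter, 130 mm high, standing off the box's -x, +y corner. Origin: centre of its underside. Leave it.
- screwdriver: Loose screwdriver with black handle, about 200 mm long, lying beyond the spool and jar on the flap's side. Origin: on the bench, below where the handle meets the blade. Leave it.
- relay: Loose white relay block, 30 x 50 x 28 mm, at the box's +x end. Origin: centre of its underside. Leave it.

How it is judged:
By the outcome, as a careful person would: the job done as asked, in the order asked, and still so for the second after the job is handed in, with the robot touching nothing.
It also fails if it takes over 58 s, if anything falls off the work surface, if the arm or the gripper's body presses on something with over 40 N, if the wrist force passes 120 N, or if a joint passes its speed limit or range.

## Working session

There is one attempt and no reset: what is moved stays moved. The work goes in short steps, Python scripts to look and compute and a tool call to move; the robot and the scene stay as the last step left them, time stands still between calls to the robot, and variables do not carry over. Pictures are saved under pics/ and viewed, and the job is handed in when it is done.

Besides the shell and the picture viewer there is one more tool, called as name(argument=value, ...) on one line, values as JSON. jog_arm: Moves the arm, as the interface text tells. Its arguments: {"type":"object","properties":{"commands":{"type":"array"},"squeeze":{"type":"number"}},"required":["commands"]}

```bash
mkdir -p pics
cat > h.py <<'E'
import numpy as np, cv2
from workcell import arm
from scipy.spatial.transform import Rotation as R
def cam(name):
    m=arm.camera_model(name); f=210/np.tan(np.radians(m['vfov'])/2)
    if 'xyz' in m:
        return f,m['cx'],m['cy'],np.array(m['xyz']),R.from_quat(m['orientation']).as_matrix()
    s=arm.observe(); T=np.eye(4);T[:3,:3]=R.from_quat(s['orientation']).as_matrix();T[:3,3]=s['eef_pos']
    T=T@np.array(m['hand_eye']); return f,m['cx'],m['cy'],T[:3,3],T[:3,:3]
def ray(c,u,v):
    f,cx,cy,o,r=c; d=r@np.array([(u-cx)/f,(v-cy)/f,1]); return o,d/np.linalg.norm(d)
def onz(c,u,v,z):
    o,d=ray(c,u,v); return o+d*(z-o[2])/d[2]
def proj(c,p):
    f,cx,cy,o,r=c; q=r.T@(np.array(p)-o); return np.array([cx+f*q[0]/q[2],cy+f*q[1]/q[2]])
E
python3 - <<'E'
from h import *
s=arm.observe(); print(s)
for n in ['scene','top','wrist']:
    print(n,arm.camera_model(n)); im=arm.read_camera(n); cv2.imwrite(f'pics/{n}0.png',im)
print(arm.pinch_z)
E
```

```text
{'time_s': 0.0, 'joint_pos': array([-1.23848624,  0.61590316, -0.0126376 ,  1.4249567 ,  0.00811952,
        1.10340135, -0.04038654]), 'qd': array([ 0.00041538,  0.00093923, -0.00141625, -0.00014254, -0.00031111,
       -0.00092201,  0.000976  ]), 'tau': array([ 9.51635980e-05, -4.69227970e+01,  2.59046517e-01, -1.71026784e+01,
        9.92343994e-03,  9.87895648e-03, -6.66451854e-07]), 'eef_pos': array([0.22796255, 0.60786871, 0.23012937]), 'orientation': array([ 0.12522848,  0.69591359, -0.12705537,  0.69561415]), 'contact_force': array([-0.07895043,  0.26319968, -1.41982846]), 'moment': array([-0.03779026, -0.01489   , -0.00053707]), 'gripper_width': 0.9969221707676273}
scene {'vfov': 43.31671417526773, 'cx': 285.3909665046775, 'cy': 215.81824613507646, 'xyz': array([ 1.40918962, -0.3840869 ,  0.75614549]), 'orientation': array([ 0.75455417,  0.47045309, -0.23885349, -0.39021906])}
top {'vfov': 50.554488284032146, 'cx': 278.1676649468192, 'cy': 204.25469233884516, 'xyz': array([0.41061754, 0.04420556, 1.12522709]), 'orientation': array([ 0.70819843, -0.70139294,  0.06594057, -0.04641952])}
wrist {'vfov': 66.90495243189226, 'cx': 280.0151271497829, 'cy': 213.81148585610146, 'hand_eye': array([[ 3.87566306e-04, -3.20172358e-01,  9.47359230e-01,
        -1.42690102e-01],
       [ 9.99999904e-01, -6.87877293e-05, -4.32349404e-04,
         7.72350241e-04],
       [ 2.03593018e-04,  9.47359307e-01,  3.20172301e-01,
        -8.31928477e-02],
       [ 0.00000000e+00,  0.00000000e+00,  0.00000000e+00,
         1.00000000e+00]])}
0.0187
```

View pics/scene0.png

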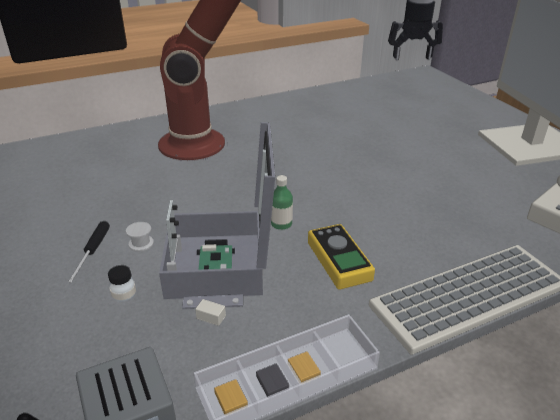

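View pics/top0.png

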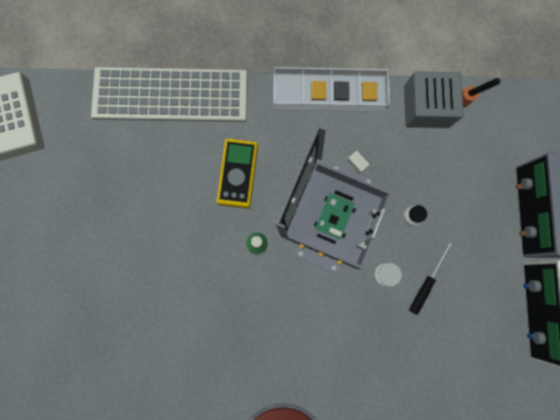

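View pics/wrist0.png

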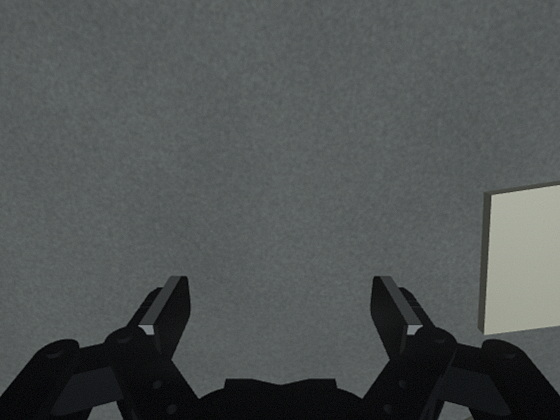

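The top view shows the box near (335,215), its lid standing along (280,225)–(322,132) and the flap near (375,225). The scene view shows the multimeter at (340,253), bottle at (282,205), spool at (140,237), jar at (121,283) and relay at (210,312). I'll enlarge both views to get the corners.

Run:
```python
import cv2
a=cv2.imread('pics/top0.png')[115:290,260:440]; cv2.imwrite('pics/topz.png',cv2.resize(a,None,fx=4.4,fy=3.4*4.4/4.4,interpolation=2)[:600])
a=cv2.resize(cv2.imread('pics/top0.png')[120:280,265:400],None,fx=3.7,fy=3.7,interpolation=cv2.INTER_CUBIC);cv2.imwrite('pics/topz.png',a)
a=cv2.resize(cv2.imread('pics/scene0.png')[120:330,100:380],None,fx=2.8,fy=2.8,interpolation=cv2.INTER_CUBIC);cv2.imwrite('pics/scz.png',a)
```

```text
(no output)
```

View pics/topz.png

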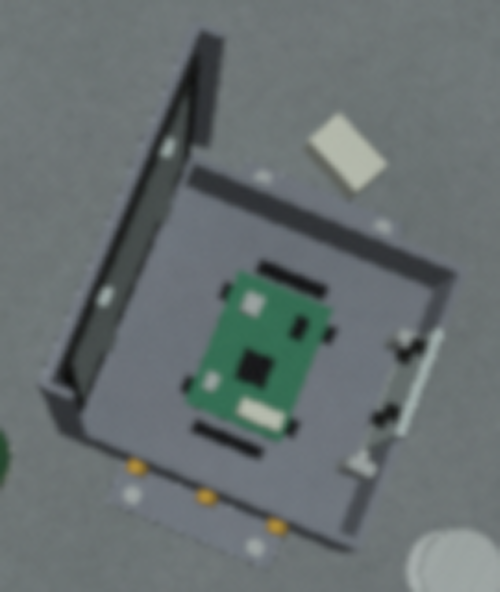

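View pics/scz.png

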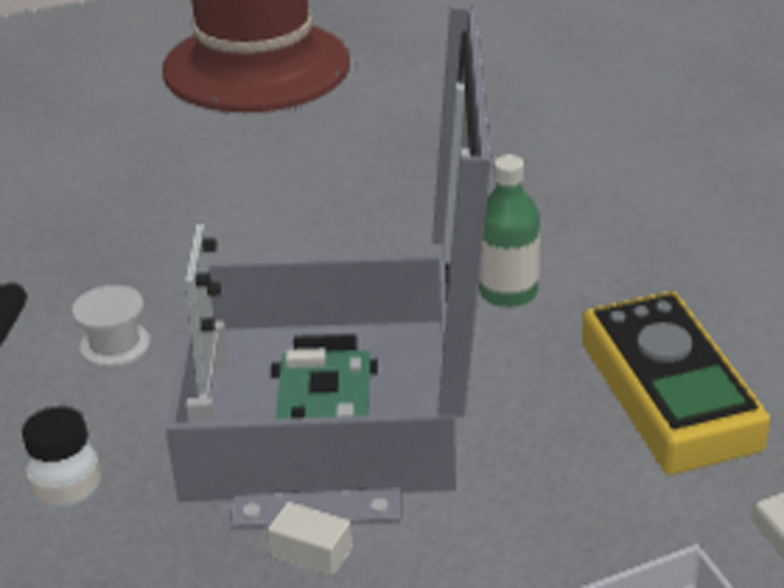

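Run:
```python
from h import *
t=cam('top'); s=cam('scene')
T=lambda u,v,z:onz(t,265+u/3.7-.3,120+v/3.7-.3,z)
S=lambda u,v,z:onz(s,100+u/2.8-.3,120+v/2.8-.3,z)
print('A',T(456,273,.07),'B',T(352,550,.07),'D',T(62,432,.07))
print('scene A',S(172,428,.07),'D+',S(456,418,.07),'base',S(179,497,0),S(455,489,0))
a=T(456,273,.07);b=T(352,550,.07);print(np.linalg.norm(a-b),np.degrees(np.arctan2(*(a-b)[1::-1])))
a=S(172,428,.07);b=S(456,418,.07);print(np.linalg.norm(a-b),np.degrees(np.arctan2(*(b-a)[1::-1]))-90)
a=S(179,497,0);b=S(455,489,0);print(np.linalg.norm(a-b),np.degrees(np.arctan2(*(b-a)[1::-1]))-90)
```

```text
A [ 0.60979171 -0.25112302  0.07      ] B [ 0.42907936 -0.17848914  0.07      ] D [0.50266458 0.00720946 0.07      ]
scene A [ 0.61517325 -0.25469361  0.07      ] D+ [ 0.69132457 -0.0737986   0.07      ] base [ 6.09270138e-01 -2.57176194e-01  1.11022302e-16] [ 0.68873011 -0.07483618  0.        ]
0.1947630197442102 -21.896720267044632
0.19627029181213482 -22.829619698109283
0.19890140543753013 -23.54656774113822
```

```bash
cat >> h.py <<'E'
def bw(p,P):
    c,s=np.cos(P[2]),np.sin(P[2]); x,y,z=p; return np.array([P[0]+c*x-s*y,P[1]+s*x+c*y,z])
def lidp(x,r,o,a):  # o: offset to outer
    return (x,.104-(-r*np.cos(a))*-1+o*np.sin(a),.073+r*np.sin(a)+o*np.cos(a))
def flapp(x,r,o,a):
    return (x,-.085+r*np.cos(a)-o*np.sin(a),.040+r*np.sin(a)+o*np.cos(a))
E
python3 - <<'E'
from h import *
from scipy.optimize import least_squares
obs=[('top',456,273,(.1,-.1,.07)),('top',352,550,(-.1,-.1,.07)),('top',62,432,(-.1,.1,.07)),('scene',172,428,(.1,-.1,.07)),('scene',456,418,(.1,.1,.07)),('scene',179,497,(.1,-.1,0)),('scene',455,489,(.1,.1,0))]
C={n:cam(n) for n in('top','scene')}
def px(n,u,v): return np.array([265+u/3.7-.3,120+v/3.7-.3]) if n=='top' else np.array([100+u/2.8-.3,120+v/2.8-.3])
def f(P): return np.concatenate([proj(C[n],bw(p,P))-px(n,u,v) for n,u,v,p in obs])
r=least_squares(f,[.56,-.125,-.39]);P=r.x;print(P,np.degrees(P[2]));print(r.fun.reshape(-1,2).round(1))
np.save('P.npy',P)
def z(n,q): return (q-[265-.3,120-.3])*3.7 if n=='top' else (q-[100-.3,120-.3])*2.8
for a in (1.5,1.6,1.7,1.8):
  print(a,'lid',{n:[z(n,proj(C[n],bw(lidp(x,.212,o,a),P))).round().tolist() for x in(-.107,.107) for o in (-.003,.003)] for n in C})
for a in (1.42,1.5,1.6):
  print(a,'flap',{n:[z(n,proj(C[n],bw(flapp(x,.11,o,a),P))).round().tolist() for x in(-.035,.035) for o in (-.003,.003)] for n in C})
E
```

```text
[ 0.55811873 -0.12491426 -0.40091606] -22.97079817033878
[[ 2.  -0.5]
 [-0.2  0.9]
 [ 0.4 -1. ]
 [-1.2 -1. ]
 [ 0.5 -0.9]
 [ 0.8  0.4]
 [ 1.4 -0.3]]
1.5 lid {'top': [[99.0, 414.0], [88.0, 410.0], [256.0, 48.0], [246.0, 43.0]], 'scene': [[426.0, 6.0], [434.0, 5.0], [428.0, 159.0], [438.0, 158.0]]}
1.6 lid {'top': [[61.0, 398.0], [50.0, 393.0], [219.0, 32.0], [209.0, 28.0]], 'scene': [[455.0, 5.0], [463.0, 5.0], [463.0, 157.0], [473.0, 157.0]]}
1.7 lid {'top': [[23.0, 382.0], [12.0, 377.0], [183.0, 17.0], [172.0, 13.0]], 'scene': [[484.0, 6.0], [492.0, 7.0], [498.0, 158.0], [507.0, 159.0]]}
1.8 lid {'top': [[-14.0, 367.0], [-25.0, 362.0], [146.0, 4.0], [136.0, 1.0]], 'scene': [[513.0, 10.0], [521.0, 11.0], [531.0, 162.0], [541.0, 164.0]]}
1.42 flap {'top': [[365.0, 427.0], [375.0, 431.0], [408.0, 322.0], [417.0, 325.0]], 'scene': [[226.0, 222.0], [218.0, 221.0], [216.0, 277.0], [207.0, 276.0]]}
1.5 flap {'top': [[379.0, 433.0], [389.0, 437.0], [422.0, 327.0], [431.0, 331.0]], 'scene': [[214.0, 221.0], [206.0, 220.0], [203.0, 276.0], [195.0, 276.0]]}
1.6 flap {'top': [[397.0, 440.0], [406.0, 444.0], [439.0, 334.0], [448.0, 338.0]], 'scene': [[199.0, 220.0], [191.0, 221.0], [187.0, 276.0], [179.0, 276.0]]}
```

```bash
cat >> h.py <<'E'
P=np.load('P.npy')
def tgt(): 
    bx=np.array([np.cos(P[2]),np.sin(P[2]),0]);by=np.array([-bx[1],bx[0],0])
    return np.column_stack([[0,0,-1.],-bx,by])
def st():
    s=arm.observe(); p=np.array(s['eef_pos']);Rm=R.from_quat(s['orientation']).as_matrix()
    c,q=np.cos(P[2]),np.sin(P[2]);d=p-[P[0],P[1],0]
    b=np.array([c*d[0]+q*d[1],-q*d[0]+c*d[1],d[2]])
    print('t',s['time_s'],'box xyz',b.round(4),'F',np.array(s['contact_force']).round(1),'world',p.round(3),'rotvec to tgt',R.from_matrix(Rm.T@tgt()).as_rotvec().round(3),'w',round(s['gripper_width'],2))
    return p,Rm,b
def go(x,y,z):
    p,Rm,b=st(); d=Rm.T@(bw((x,y,z),P)-p)/.03; print('units',d.round(2))
E
python3 - <<'E'
from h import *
p,Rm,b=st(); print(Rm.round(2)); print(arm.observe()['joint_pos'])
for w in [(.228,.609,.38),(.45,.4,.38)]: print((Rm.T@(np.array(w)-p)/.03).round(2))
print(bw((0,-.15,.36),P))
E
```

```text
t 0.15 box xyz [-0.59    0.546   0.2304] F [-0.   0.4 -0. ] world [0.228 0.608 0.23 ] rotvec to tgt [-1.529 -0.002  0.002] w 1.0
[[-0.    0.35  0.94]
 [-0.    0.94 -0.35]
 [-1.   -0.    0.  ]]
[-1.23851709  0.61575878 -0.01263097  1.42455106  0.00812684  1.10342136
 -0.04039163]
[-4.99  0.02 -0.01]
[-4.98 -3.91  9.36]
[ 0.49957944 -0.26301984  0.36      ]
```

```bash
sed -i 's/return np.column_stack(.*/return np.column_stack([[0,0,-1.],by,bx])/' h.py
python3 - <<'E'
from h import *
go(-.1,.35,.38)
E
```

```text
t 0.15 box xyz [-0.59    0.546   0.2304] F [-0.   0.4 -0. ] world [0.228 0.608 0.23 ] rotvec to tgt [0.042 0.    0.002] w 1.0
units [-4.97 -7.23 16.04]
```

jog_arm(commands=[-0.5,0,0.3,0.042,0,0,0,-0.5,-0.3,0.8,0,0,0,0,-0.5,-0.3,0.8,0,0,0,0,-0.5,-0.3,0.8,0,0,0,0,-0.5,-0.3,0.8,0,0,0,0,-0.5,-0.3,0.8,0,0,0,0,-0.5,-0.3,0.8,0,0,0,0,-0.5,-0.3,0.8,0,0,0,0,-0.5,-0.3,0.8,0,0,0,0,-0.5,-0.3,0.8,0,0,0,0])

```text
time_s: 0.98
eef_pos: [0.4045, 0.4454, 0.3817]
orientation: [0.14, 0.693, -0.141, 0.693]
contact_force: [0.1, -0.0, -0.3]
gripper_width: -0.003
```

Run:
```python
from h import *
go(-.1,.35,.38); print(arm.observe()['joint_pos'].round(2))
```

```text
t 0.9833 box xyz [-0.364   0.4651  0.3817] F [ 0.1 -0.  -0.3] world [0.405 0.445 0.382] rotvec to tgt [ 0.    -0.     0.001] w -0.0
units [ 0.06 -3.84  8.8 ]
[-0.89  0.44  0.03  1.31 -0.01  1.39  0.31]
```

jog_arm(commands=[0,-0.4,0.9,0,0,0,0,0,-0.4,0.9,0,0,0,0,0,-0.4,0.9,0,0,0,0,0,-0.4,0.9,0,0,0,0,0,-0.4,0.9,0,0,0,0,0,-0.4,0.9,0,0,0,0,0,-0.4,0.9,0,0,0,0,0,-0.4,0.9,0,0,0,0,0,-0.4,0.9,0,0,0,0,0,-0.4,0.8,0,0,0,0])

```text
time_s: 1.82
eef_pos: [0.604, 0.2302, 0.3807]
orientation: [0.141, 0.693, -0.141, 0.693]
contact_force: [0.8, -0.2, 0.2]
gripper_width: 0.004
```

jog_arm(commands=[0,-1,0.2,0,0,0,0,0,-1,0.2,0,0,0,0,0,-1,0.2,0,0,0,0,0,-1,0.2,0,0,0,0,0,-1,0.2,0,0,0,0,0,-1,0.2,0,0,0,0,0,-1,0.2,0,0,0,0,0,-1,0.2,0,0,0,0,0,-1,0.2,0,0,0,0,0,-1,0.2,0,0,0,0])

```text
time_s: 2.65
eef_pos: [0.5404, -0.069, 0.3811]
orientation: [0.141, 0.693, -0.141, 0.693]
contact_force: [0.4, -0.3, -0.8]
gripper_width: 0.001
```

Run:
```python
from h import *
go(0,-.125,.36); print(arm.observe()['joint_pos'].round(2))
```

```text
t 2.65 box xyz [-0.0381  0.0445  0.3811] F [ 0.4 -0.3 -0.8] world [ 0.54  -0.069  0.381] rotvec to tgt [ 0.    -0.001  0.   ] w 0.0
units [ 0.7  -5.65  1.27]
[-0.02  0.34  0.16  1.47 -0.05  1.33  1.31]
```

jog_arm(commands=[0.1,-0.8,0.2,0,0,0,0,0.1,-0.8,0.2,0,0,0,0,0.1,-0.8,0.2,0,0,0,0,0.1,-0.8,0.2,0,0,0,0,0.1,-0.8,0.2,0,0,0,0,0.1,-0.8,0.2,0,0,0,0,0.1,-0.8,0,0,0,0,0,0.8,-0.3,0,0,0,0,0,0.8,0,0,0,0,0,0,0.8,0,0,0,0,0,0])

```text
time_s: 3.48
eef_pos: [0.5046, -0.246, 0.2875]
orientation: [0.141, 0.693, -0.142, 0.693]
contact_force: [0.1, -0.1, 0.4]
gripper_width: 0.0
```

Run:
```python
from h import *
go(0,-.13,.125)
a=arm.read_camera('top'); c=arm.read_camera('scene')
cv2.imwrite('pics/t1.png',cv2.resize(a[110:290,250:440],None,fx=3,fy=3,interpolation=2))
cv2.imwrite('pics/s1.png',cv2.resize(c[60:330,60:380],None,fx=2,fy=2,interpolation=2))
```

```text
t 3.4833 box xyz [-0.0021 -0.1324  0.2875] F [ 0.1 -0.1  0.4] world [ 0.505 -0.246  0.287] rotvec to tgt [-0.002  0.001  0.   ] w 0.0
units [5.42 0.08 0.07]
```

View pics/s1.png

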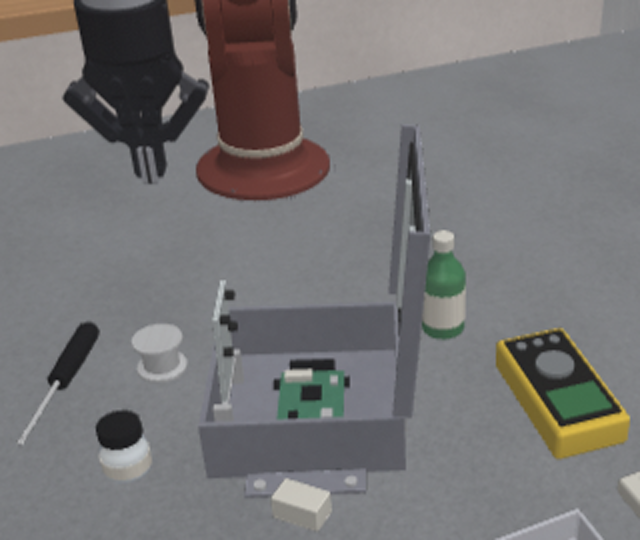

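View pics/t1.png

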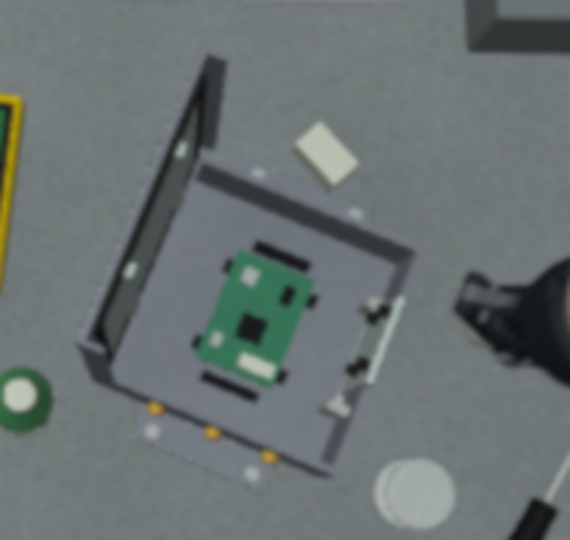

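Run:
```python
from h import *
t=cam('top');s=cam('scene')
for h in (0,.03,.05,.07,.1,.13):
  for dy in (0,.015,.06): 
    q=bw((-.002,-.1324+dy,.2875+h),P); print(h,dy,'top',((proj(t,q)-[250,110])*3).round(),'scene',((proj(s,q)-[60,60])*2).round())
```

```text
0 0 top [504. 351.] scene [149. 174.]
0 0.015 top [482. 341.] scene [165. 174.]
0 0.06 top [417. 313.] scene [214. 173.]
0.03 0 top [521. 345.] scene [143. 145.]
0.03 0.015 top [498. 336.] scene [160. 145.]
0.03 0.06 top [430. 307.] scene [210. 144.]
0.05 0 top [532. 342.] scene [140. 125.]
0.05 0.015 top [509. 332.] scene [157. 125.]
0.05 0.06 top [439. 302.] scene [207. 124.]
0.07 0 top [545. 338.] scene [136. 104.]
0.07 0.015 top [521. 327.] scene [153. 104.]
0.07 0.06 top [449. 297.] scene [204. 103.]
0.1 0 top [564. 331.] scene [130.  73.]
0.1 0.015 top [539. 321.] scene [148.  72.]
0.1 0.06 top [465. 289.] scene [200.  71.]
0.13 0 top [585. 325.] scene [124.  39.]
0.13 0.015 top [560. 314.] scene [142.  39.]
0.13 0.06 top [482. 281.] scene [195.  38.]
```

jog_arm(commands=[0.7,0,0.1,0,0,0,0,0.7,0,0,0,0,0,0,0.7,0,0,0,0,0,0,0.7,0,0,0,0,0,0,0.7,0,0,0,0,0,0,0.7,0,0,0,0,0,0,0.7,0,0,0,0,0,0,0.4,0.2,0,0,0,0,0,0,0.2,0,0,0,0,0])

```text
time_s: 4.33
eef_pos: [0.512, -0.2343, 0.1278]
orientation: [0.141, 0.694, -0.141, 0.692]
contact_force: [-0.1, 0.5, -0.7]
gripper_width: 0.004
```

Run:
```python
from h import *
p,Rm,b=st()
c=arm.read_camera('scene'); cv2.imwrite('pics/s2.png',cv2.resize(c[100:300,60:300],None,fx=3,fy=3,interpolation=2))
prev=b[1:].copy()
L=.0145
for th in np.arange(1.5,-.01,-.1):
  q=np.array([-.085+.09*np.cos(th)-.003*np.sin(th)-L,.04+.09*np.sin(th)+.003*np.cos(th)])
  d=(q-prev)/.03; print(round(th,2),q.round(4),'x',(-d[1]).round(2),'y',d[0].round(2)); prev=q
```

```text
t 4.3333 box xyz [ 0.0002 -0.1188  0.1278] F [-0.1  0.5 -0.7] world [ 0.512 -0.234  0.128] rotvec to tgt [-0.    -0.004  0.   ] w 0.0
1.5 [-0.0961  0.13  ] x -0.07 y 0.75
1.4 [-0.0872  0.1292] x 0.03 y 0.3
1.3 [-0.0783  0.1275] x 0.06 y 0.29
1.2 [-0.0697  0.125 ] x 0.09 y 0.29
1.1 [-0.0613  0.1216] x 0.11 y 0.28
1.0 [-0.0534  0.1174] x 0.14 y 0.27
0.9 [-0.0459  0.1124] x 0.17 y 0.25
0.8 [-0.0389  0.1067] x 0.19 y 0.23
0.7 [-0.0326  0.1003] x 0.21 y 0.21
0.6 [-0.0269  0.0933] x 0.23 y 0.19
0.5 [-0.022   0.0858] x 0.25 y 0.17
0.4 [-0.0178  0.0778] x 0.27 y 0.14
0.3 [-0.0144  0.0695] x 0.28 y 0.11
0.2 [-0.0119  0.0608] x 0.29 y 0.08
0.1 [-0.0102  0.052 ] x 0.3 y 0.05
-0.0 [-0.0095  0.043 ] x 0.3 y 0.02
```

View pics/s2.png

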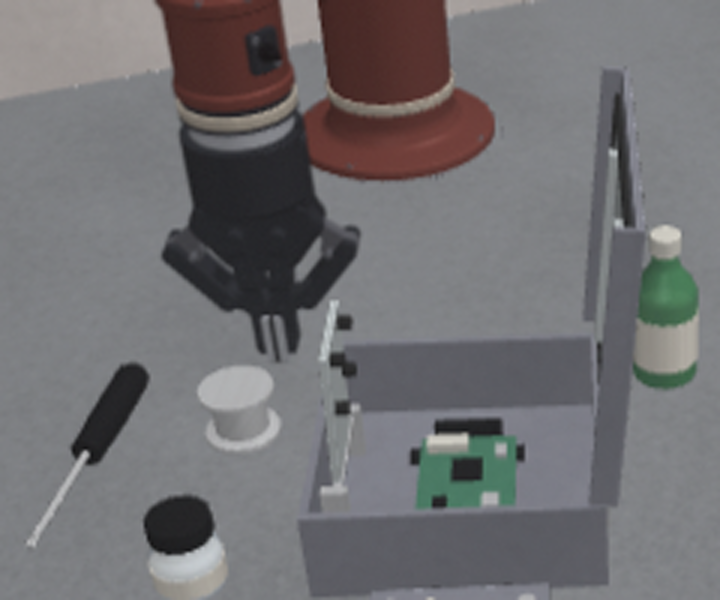

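Fingers are about 20 mm outside the flap, level with its top, and clear of the spool and jar. I'll push now.

jog_arm(commands=[0,0.25,0,0,0,0,0,0,0.2,0,0,0,0,0,0,0.2,0,0,0,0,0,0,0.15,0,0,0,0,0,0,0.15,0,0,0,0,0,0,0.15,0,0,0,0,0,0.03,0.15,0,0,0,0,0,0.03,0.15,0,0,0,0,0])

```text
time_s: 5.05
eef_pos: [0.5293, -0.1959, 0.1276]
orientation: [0.141, 0.693, -0.141, 0.693]
contact_force: [1.1, -1.0, 0.8]
gripper_width: -0.004
```

Run:
```python
from h import *
p,Rm,b=st()
c=arm.read_camera('scene'); cv2.imwrite('pics/s3.png',cv2.resize(c[100:300,60:300],None,fx=3,fy=3,interpolation=2))
```

```text
t 5.05 box xyz [ 0.0012 -0.0766  0.1276] F [ 1.1 -1.   0.8] world [ 0.529 -0.196  0.128] rotvec to tgt [-0.  0.  0.] w -0.0
```

View pics/s3.png

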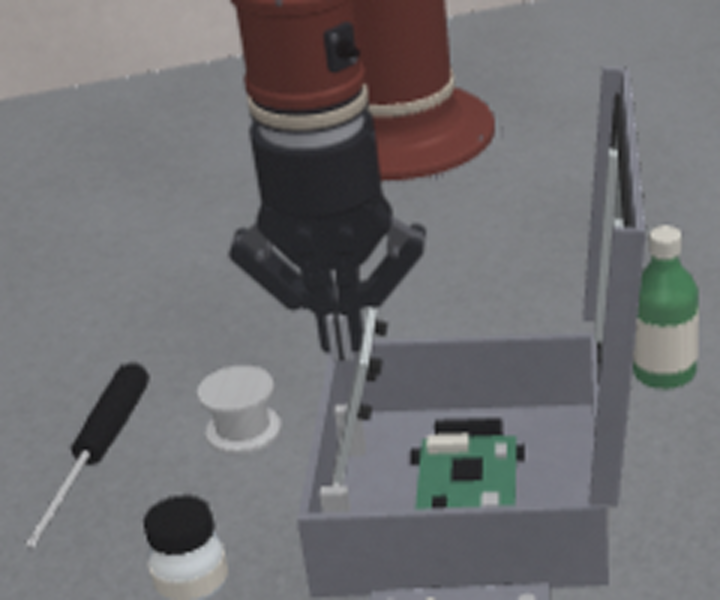

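The flap is tilting over the box, at about 1.3 rad. I'll continue along the arc.

jog_arm(commands=[0.09,0.25,0,0,0,0,0,0.11,0.28,0,0,0,0,0,0.14,0.27,0,0,0,0,0,0.17,0.25,0,0,0,0,0,0.19,0.23,0,0,0,0,0,0.21,0.21,0,0,0,0,0,0.23,0.19,0,0,0,0,0,0.25,0.17,0,0,0,0,0])

```text
time_s: 5.77
eef_pos: [0.551, -0.1439, 0.085]
orientation: [0.141, 0.693, -0.14, 0.693]
contact_force: [0.4, -0.4, 0.8]
gripper_width: 0.002
```

Run:
```python
from h import *
p,Rm,b=st()
c=arm.read_camera('scene'); cv2.imwrite('pics/s4.png',cv2.resize(c[100:300,60:300],None,fx=3,fy=3,interpolation=2))
```

```text
t 5.7667 box xyz [ 0.0009 -0.0203  0.085 ] F [ 0.4 -0.4  0.8] world [ 0.551 -0.144  0.085] rotvec to tgt [ 0.001 -0.    -0.   ] w 0.0
```

View pics/s4.png

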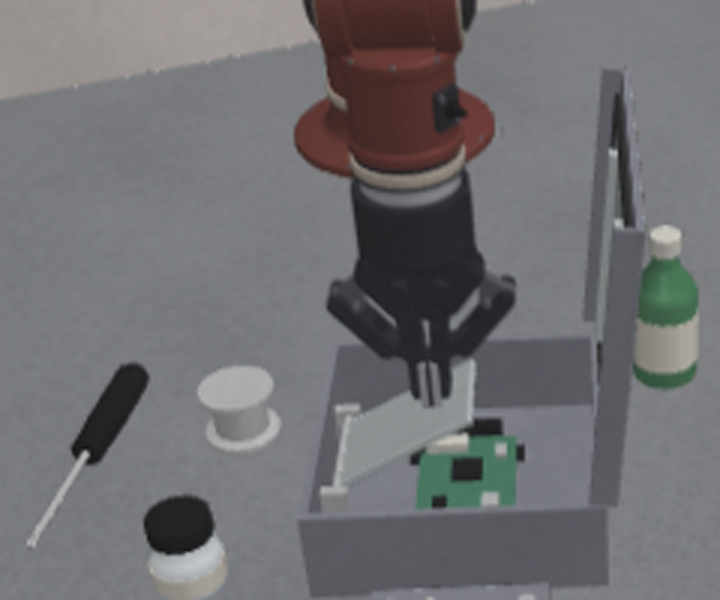

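The flap is at about 0.5 rad with the fingertips on its outer face. Next I'll push slowly towards the stop.

jog_arm(commands=[0.2,0.1,0,0,0,0,0,0.2,0.1,0,0,0,0,0,0.2,0.08,0,0,0,0,0,0.2,0.05,0,0,0,0,0,0.2,0.03,0,0,0,0,0,0.15,0.02,0,0,0,0,0,0.1,0,0,0,0,0,0,0.1,0,0,0,0,0,0])

```text
time_s: 6.48
eef_pos: [0.5552, -0.1346, 0.0449]
orientation: [0.141, 0.693, -0.141, 0.693]
contact_force: [0.0, -0.4, -0.5]
gripper_width: -0.002
```

jog_arm(commands=[0.05,0,0,0,0,0,0,0.05,0,0,0,0,0,0,0,0,0,0,0,0,0])

```text
time_s: 6.73
eef_pos: [0.5551, -0.1347, 0.0431]
orientation: [0.141, 0.693, -0.141, 0.693]
contact_force: [-0.4, 0.4, 5.4]
gripper_width: 0.0
```

Run:
```python
from h import *
p,Rm,b=st()
```

```text
t 6.7333 box xyz [ 0.001  -0.0102  0.0431] F [-0.4  0.4  5.4] world [ 0.555 -0.135  0.043] rotvec to tgt [-0. -0. -0.] w 0.0
```

jog_arm(commands=[0.05,0,0,0,0,0,0,0.05,0,0,0,0,0,0,0,0,0,0,0,0,0])

```text
time_s: 6.98
eef_pos: [0.5552, -0.1347, 0.0428]
orientation: [0.141, 0.693, -0.141, 0.693]
contact_force: [-5.3, 2.4, 22.4]
gripper_width: 0.0
```

Run:
```python
from h import *
p,Rm,b=st()
c=arm.read_camera('scene'); cv2.imwrite('pics/s5.png',cv2.resize(c[100:300,60:300],None,fx=3,fy=3,interpolation=2))
```

```text
t 6.9833 box xyz [ 0.0011 -0.0102  0.0428] F [-5.3  2.4 22.4] world [ 0.555 -0.135  0.043] rotvec to tgt [-0.     0.    -0.001] w 0.0
```

View pics/s5.png

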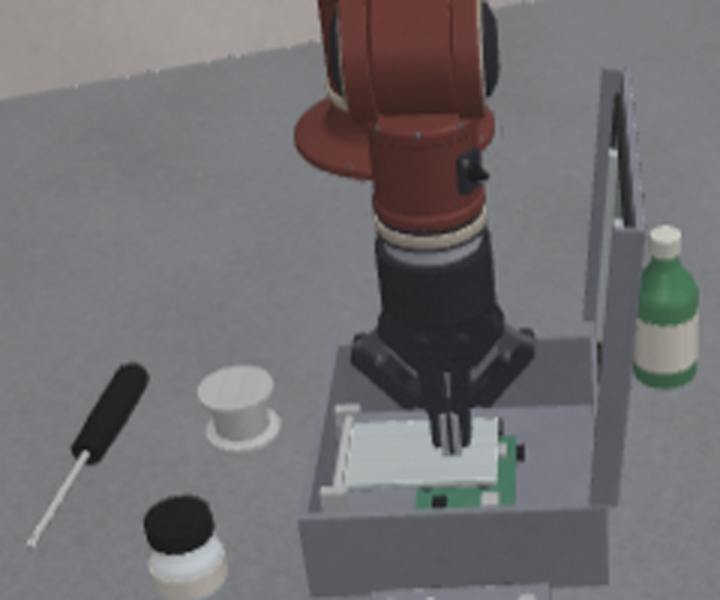

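The flap lies level over the board. The force rose to 22 N with z stuck at 42.8 mm, so it is on the hard stop. Now I'll go straight up.

jog_arm(commands=[-0.2,0,0,0,0,0,0,-0.5,0,0,0,0,0,0,-0.8,0,0,0,0,0,0,-1,0,0,0,0,0,0,-1,0,0,0,0,0,0,-1,0,0,0,0,0,0,-1,0,0,0,0,0,0,-1,0,0,0,0,0,0,-1,0,0,0,0,0,0,-1,0,0,0,0,0,0])

```text
time_s: 7.87
eef_pos: [0.5547, -0.1348, 0.296]
orientation: [0.141, 0.693, -0.141, 0.693]
contact_force: [-0.8, 0.8, -0.7]
gripper_width: 0.002
```

jog_arm(commands=[-1,0,0,0,0,0,0,-1,0,0,0,0,0,0,-0.8,0,0,0,0,0,0,0,0.4,0,0,0,0,0,0,0.8,0,0,0,0,0,0,0.8,0,0,0,0,0,0,0.8,0,0,0,0,0,0,0.8,0,0,0,0,0,0,0.8,0,0,0,0,0,0,0.8,0,0,0,0,0])

```text
time_s: 8.7
eef_pos: [0.616, 0.0103, 0.3775]
orientation: [0.141, 0.693, -0.141, 0.692]
contact_force: [0.3, 0.5, 0.2]
gripper_width: -0.006
```

Run:
```python
from h import *
go(0,.16,.36)
c=arm.read_camera('scene'); cv2.imwrite('pics/s6.png',cv2.resize(c[0:300,60:380],None,fx=2,fy=2,interpolation=2))
a=arm.read_camera('top');cv2.imwrite('pics/t6.png',cv2.resize(a[110:290,250:440],None,fx=3,fy=3,interpolation=2))
```

```text
t 8.7 box xyz [0.0006 0.1471 0.3775] F [0.3 0.5 0.2] world [0.616 0.01  0.377] rotvec to tgt [-0.    -0.001  0.001] w -0.01
units [ 0.58  0.43 -0.02]
```

View pics/s6.png

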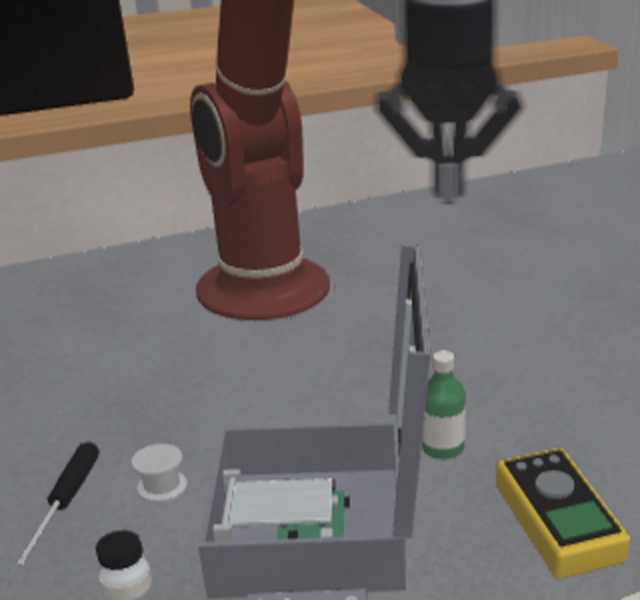

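View pics/t6.png

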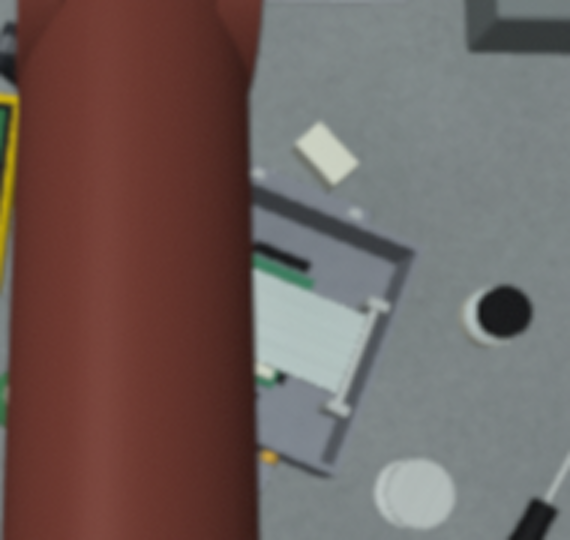

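The flap stays down and the fingers are above and behind the lid's top edge. I'll move down behind the lid.

jog_arm(commands=[0,0.4,0,0,0,0,0,0.3,0.2,0,0,0,0,0,0.6,0,0,0,0,0,0,0.7,0,0,0,0,0,0,0.7,0,0,0,0,0,0,0.7,0,0,0,0,0,0,0.5,0,0,0,0,0,0,0.3,0,0,0,0,0,0,0,0,0,0,0,0,0])

```text
time_s: 9.55
eef_pos: [0.6215, 0.0253, 0.2614]
orientation: [0.14, 0.695, -0.142, 0.691]
contact_force: [-0.5, 0.2, -0.6]
gripper_width: 0.001
```

Run:
```python
from h import *
p,Rm,b=st()
c=arm.read_camera('scene'); cv2.imwrite('pics/s7.png',cv2.resize(c[0:300,60:380],None,fx=2,fy=2,interpolation=2))
L=.0145;r=.19;prev=None
for a in np.arange(1.6,-.01,-.1):
  q=np.array([.104-r*np.cos(a)+.003*np.sin(a)+L,.073+r*np.sin(a)+.003*np.cos(a)])
  if prev is not None: d=(q-prev)/.03; print(round(a,2),q.round(4),'x',(-d[1]).round(2),'y',d[0].round(2))
  prev=q
```

```text
t 9.55 box xyz [-0.0003  0.163   0.2614] F [-0.5  0.2 -0.6] world [0.622 0.025 0.261] rotvec to tgt [-0.001 -0.005  0.003] w 0.0
1.5 [0.1081 0.2627] x 0.0 y -0.63
1.4 [0.0892 0.2607] x 0.07 y -0.63
1.3 [0.0706 0.2569] x 0.13 y -0.62
1.2 [0.0524 0.2512] x 0.19 y -0.6
1.1 [0.035  0.2437] x 0.25 y -0.58
1.0 [0.0184 0.2345] x 0.31 y -0.55
0.9 [0.0027 0.2237] x 0.36 y -0.52
0.8 [-0.0117  0.2114] x 0.41 y -0.48
0.7 [-0.0249  0.1977] x 0.46 y -0.44
0.6 [-0.0366  0.1828] x 0.5 y -0.39
0.5 [-0.0468  0.1667] x 0.53 y -0.34
0.4 [-0.0553  0.1498] x 0.57 y -0.28
0.3 [-0.0621  0.132 ] x 0.59 y -0.23
0.2 [-0.0671  0.1137] x 0.61 y -0.17
0.1 [-0.0703  0.095 ] x 0.62 y -0.1
-0.0 [-0.0715  0.076 ] x 0.63 y -0.04
```

View pics/s7.png

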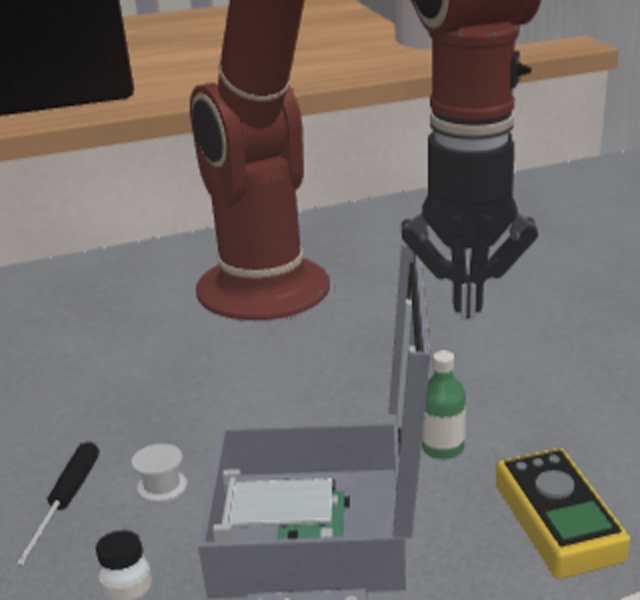

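jog_arm(commands=[0,-0.3,0,0,0,0,0,0,-0.3,0,0,0,0,0,0,-0.2,0,0,0,0,0,0,-0.2,0,0,0,0,0,0,-0.2,0,0,0,0,0,0,-0.2,0,0,0,0,0,0,-0.2,0,0,0,0,0,0,-0.25,0,0,0,0,0,0.03,-0.3,0,0,0,0,0,0.04,-0.3,0,0,0,0,0])

```text
time_s: 10.43
eef_pos: [0.594, -0.0428, 0.2622]
orientation: [0.141, 0.693, -0.141, 0.693]
contact_force: [1.2, 2.5, 2.5]
gripper_width: -0.002
```

Run:
```python
from h import *
p,Rm,b=st()
c=arm.read_camera('scene'); cv2.imwrite('pics/s8.png',cv2.resize(c[0:300,60:380],None,fx=2,fy=2,interpolation=2))
```

```text
t 10.4333 box xyz [0.001  0.0896 0.2622] F [1.2 2.5 2.5] world [ 0.594 -0.043  0.262] rotvec to tgt [0. 0. 0.] w -0.0
```

View pics/s8.png

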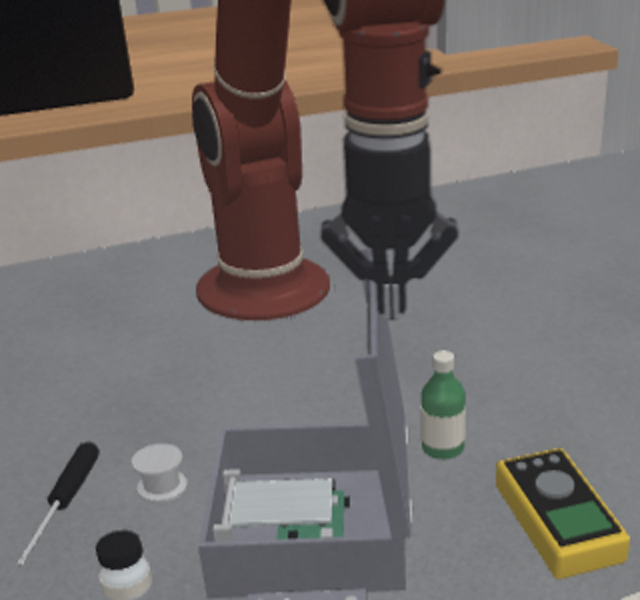

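The lid is moving, at about 1.4 rad. Continuing along its arc.

jog_arm(commands=[0.07,-0.31,0,0,0,0,0,0.07,-0.31,0,0,0,0,0,0.1,-0.3,0,0,0,0,0,0.1,-0.3,0,0,0,0,0,0.13,-0.29,0,0,0,0,0,0.13,-0.29,0,0,0,0,0,0.16,-0.28,0,0,0,0,0,0.16,-0.28,0,0,0,0,0,0.18,-0.26,0,0,0,0,0,0.18,-0.26,0,0,0,0,0])

```text
time_s: 11.32
eef_pos: [0.5602, -0.1226, 0.2232]
orientation: [0.141, 0.693, -0.141, 0.693]
contact_force: [-0.0, 0.9, 1.3]
gripper_width: 0.001
```

Run:
```python
from h import *
go(0,-.0366,.1828)
c=arm.read_camera('scene'); cv2.imwrite('pics/s9.png',cv2.resize(c[0:300,60:380],None,fx=2,fy=2,interpolation=2))
```

```text
t 11.3167 box xyz [0.001  0.0029 0.2232] F [-0.   0.9  1.3] world [ 0.56  -0.123  0.223] rotvec to tgt [-0.    -0.     0.001] w 0.0
units [ 1.35 -1.32 -0.03]
```

View pics/s9.png

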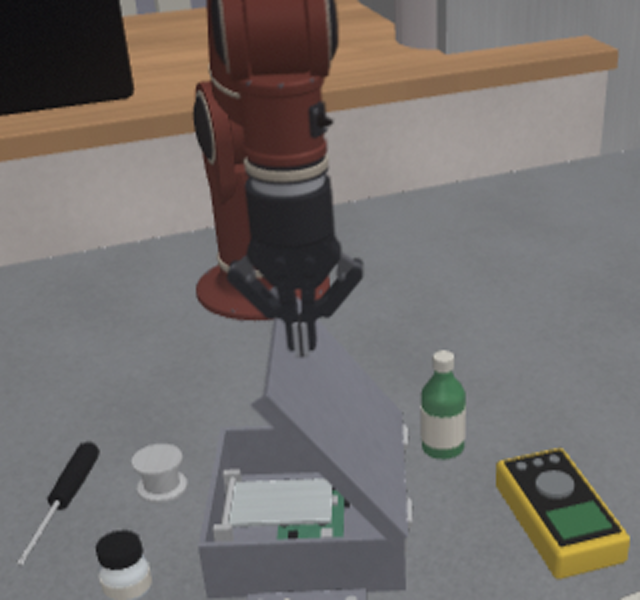

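jog_arm(commands=[0.2,-0.24,0,0,0,0,0,0.21,-0.24,0,0,0,0,0,0.23,-0.22,0,0,0,0,0,0.23,-0.22,0,0,0,0,0,0.25,-0.2,0,0,0,0,0,0.25,-0.2,0,0,0,0,0,0.26,-0.17,0,0,0,0,0,0.26,-0.17,0,0,0,0,0,0.28,-0.14,0,0,0,0,0,0.28,-0.14,0,0,0,0,0])

```text
time_s: 12.2
eef_pos: [0.5376, -0.1756, 0.1494]
orientation: [0.141, 0.693, -0.141, 0.693]
contact_force: [-0.6, -1.1, 1.0]
gripper_width: -0.003
```

Run:
```python
from h import *
go(0,-.0671,.1137)
```

```text
t 12.2 box xyz [ 0.0009 -0.0547  0.1494] F [-0.6 -1.1  1. ] world [ 0.538 -0.176  0.149] rotvec to tgt [ 0. -0.  0.] w -0.0
units [ 1.19 -0.41 -0.03]
```

Lid at about 0.4 rad. I'll slow down for the rest.

jog_arm(commands=[0.2,-0.1,0,0,0,0,0,0.2,-0.08,0,0,0,0,0,0.2,-0.07,0,0,0,0,0,0.2,-0.07,0,0,0,0,0,0.2,-0.05,0,0,0,0,0,0.2,-0.05,0,0,0,0,0,0.2,-0.05,0,0,0,0,0,0.2,-0.04,0,0,0,0,0,0.15,-0.03,0,0,0,0,0,0.15,-0.02,0,0,0,0,0])

```text
time_s: 13.03
eef_pos: [0.5315, -0.1904, 0.0927]
orientation: [0.141, 0.693, -0.14, 0.693]
contact_force: [0.0, 0.9, 0.8]
gripper_width: -0.002
```

Run:
```python
from h import *
go(0,-.0715,.076)
```

```text
t 13.0333 box xyz [ 0.001  -0.0707  0.0927] F [0.  0.9 0.8] world [ 0.531 -0.19   0.093] rotvec to tgt [ 0. -0. -0.] w -0.0
units [ 0.56 -0.03 -0.03]
```

jog_arm(commands=[0.1,0,0,0,0,0,0,0.08,0,0,0,0,0,0,0.06,0,0,0,0,0,0,0.06,0,0,0,0,0,0,0.06,0,0,0,0,0,0,0.05,0,0,0,0,0,0,0.05,0,0,0,0,0,0,0.05,0,0,0,0,0,0,0.04,0,0,0,0,0,0,0,0,0,0,0,0,0])

```text
time_s: 13.87
eef_pos: [0.5315, -0.1906, 0.0766]
orientation: [0.141, 0.693, -0.141, 0.693]
contact_force: [0.8, -0.0, -0.5]
gripper_width: -0.001
```

Run:
```python
from h import *
go(0,-.0715,.076)
```

```text
t 13.8667 box xyz [ 0.0011 -0.0708  0.0766] F [ 0.8 -0.  -0.5] world [ 0.531 -0.191  0.077] rotvec to tgt [ 0. -0. -0.] w -0.0
units [ 0.02 -0.02 -0.04]
```

jog_arm(commands=[0.03,0,0,0,0,0,0,0.03,0,0,0,0,0,0,0.03,0,0,0,0,0,0,0,0,0,0,0,0,0])

```text
time_s: 14.2
eef_pos: [0.5316, -0.1905, 0.0759]
orientation: [0.141, 0.693, -0.141, 0.693]
contact_force: [-3.3, 2.6, 12.5]
gripper_width: -0.001
```

jog_arm(commands=[0.03,0,0,0,0,0,0,0.03,0,0,0,0,0,0,0,0,0,0,0,0,0])

```text
time_s: 14.45
eef_pos: [0.5316, -0.1905, 0.0758]
orientation: [0.141, 0.693, -0.14, 0.693]
contact_force: [-5.0, 1.7, 21.0]
gripper_width: -0.003
```

At 75.8 mm the lid top is on its stop: 21 N and no further travel. I'll release slowly, then rise and swing aside for a clear view.

jog_arm(commands=[-0.1,0,0,0,0,0,0,-0.2,0,0,0,0,0,0,-0.5,0,0,0,0,0,0,-0.8,0,0,0,0,0,0,-1,0,0,0,0,0,0,-1,0,0,0,0,0,0,-1,0,0,0,0,0,0,-1,0,0,0,0,0,0,-1,0,0,0,0,0,0,-1,0,0,0,0,0,0])

```text
time_s: 15.28
eef_pos: [0.5311, -0.1903, 0.3017]
orientation: [0.141, 0.693, -0.141, 0.693]
contact_force: [0.7, 0.3, -0.5]
gripper_width: -0.001
```

jog_arm(commands=[-0.3,-0.8,0,0,0,0,0,0,-0.8,0,0,0,0,0,0,-0.8,0,0,0,0,0,0,-0.8,0,0,0,0,0,0,-0.8,0,0,0,0,0,0,-0.8,0,0,0,0,0,0,-0.8,0,0,0,0,0,0,-0.5,0,0,0,0,0,0,-0.2,0,0,0,0,0,0,0,0,0,0,0,0])

```text
time_s: 16.12
eef_pos: [0.4566, -0.3661, 0.309]
orientation: [0.142, 0.693, -0.142, 0.692]
contact_force: [-0.5, 0.3, -0.4]
gripper_width: 0.002
```

Run:
```python
from h import *
st()
c=arm.read_camera('scene'); cv2.imwrite('pics/s10.png',cv2.resize(c[100:330,60:380],None,fx=2.4,fy=2.4,interpolation=2))
a=arm.read_camera('top');cv2.imwrite('pics/t10.png',cv2.resize(a[110:320,210:460],None,fx=2.8,fy=2.8,interpolation=2))
C={'top':cam('top'),'scene':cam('scene')}
for n,o,k in(('top',(210,110),2.8),('scene',(60,100),2.4)):
  for th in (0,.03): print(n,th,[((proj(C[n],bw(lidp(x,r,.003,th),P))-o)*k).round().tolist() for x in(-.107,.107) for r in (.212,)])
```

```text
t 16.1167 box xyz [ 0.0006 -0.2617  0.309 ] F [-0.5  0.3 -0.4] world [ 0.457 -0.366  0.309] rotvec to tgt [-0.003 -0.001  0.001] w 0.0
top 0 [[426.0, 457.0], [517.0, 227.0]]
top 0.03 [[428.0, 457.0], [519.0, 226.0]]
scene 0 [[260.0, 260.0], [228.0, 412.0]]
scene 0.03 [[259.0, 254.0], [227.0, 406.0]]
```

View pics/s10.png

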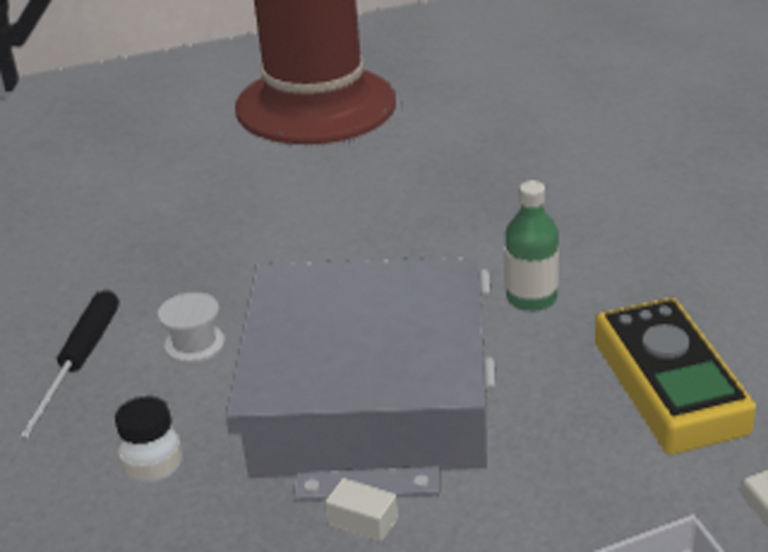

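View pics/t10.png

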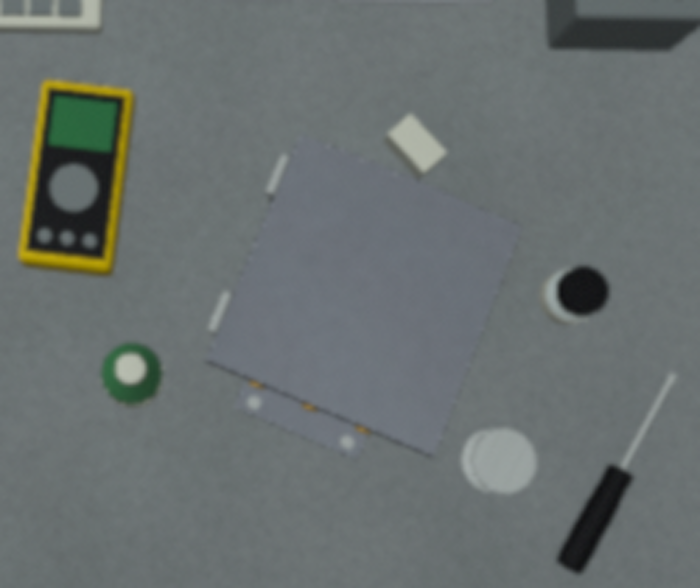

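In the scene view the shut lid's free-edge corners are at about (257,262) and (230,413). For angle 0 I predicted (260,260) and (228,412), and for 0.03 rad they would sit 6 px higher. Everything around the box looks unmoved and the arm is clear, so I'll hand in.

Run:
```python
from h import *
a=cv2.imread('pics/top0.png').astype(int);b=arm.read_camera('top').astype(int)
d=np.abs(a-b).max(2)>40
for n,(u,v,w) in dict(meter=(238,173,28),spool=(388,274,16),jar=(416,214,12),solvent=(257,243,13),relay=(359,161,12),driver=(430,280,28)).items(): print(n,d[v-w:v+w,u-w:u+w].sum())
print(arm.sign_off())
```

```text
meter 0
spool 0
jar 0
solvent 0
relay 0
driver 0
the job is handed in; nothing more can be done
None
```

I pushed the clamp flap fully down with closed fingers, then pushed the lid shut slowly, and handed the job in at about 16 s of the 58 s allowed. Nothing was grasped or lifted.

- **Flap:** it came to rest on its stop. The fingertips held at z = 42.8 mm (43 mm expected) while the force rose to 22 N, and it looked level over the board after I released it.
- **Lid:** it was on its stop at z = 75.8 mm (76 mm expected) with 21 N. I closed the last part at well under 0.4 rad/s. With the arm clear, its free-edge corners were within about 3 px of where a shut lid should appear.
- **Things around the box:** comparing the first and last top views showed no change at the multimeter, spool, jar, solvent bottle, relay or screwdriver.
- **Board:** it is hidden under the lid, so I could not check it at the end. It looked unmoved when last seen, with the flap down and the lid still open.

No check failed. The box corners I located in the images fitted to about 1–2 px, which was small enough not to matter.

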